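# Refill the condiment station and shut its lid

### The job

Take the spice pot that has no spoon in it off the sloped rack and set it fully down in the middle well of the condiment station. Then bring the station's lid down until it is fully shut, under control, without letting it slam. Leave the pot with the spoon on the rack and leave the timer, the steel cup and the other things standing around where they are.

Things in the scene. Friction and masses are not known exactly. Their poses are not given: they have to be found in the camera images.
- station: open steel condiment box with hinged lid, fixed, 166 (x) x 261 (y) x 95 mm high. Origin: centre of its underside; x points from its front to the hinge side. Inside, a frame (top z = 68 mm) has three empty wells along y, each 106 (x) x 64 mm, centres at x = +4, y = -80, 0, +80; floor z = 8. Walls 2 mm: front at x = -66 up to z = 76, sides at y = -128, 128 up to 82, back at x = 70 up to 88
- middle_well (a point): centre of the middle well at the top of the frame, 68 mm above the table; axes as the station's. The frame bars beside it are 16 mm wide. A seated pot hangs by its rim on the frame, its long side along the station's x, either way round; its origin is then 56 to 59 mm under this point
- lid_hinge (a point): middle of the lid's hinge axis at the far top edge of the station, x = +74 mm, z = 91 mm in the station's frame; the axis runs along the station's y
- lid_lip (a point): outer edge of the small flat lip (60 mm wide, 4 mm thick, sticking out 12 mm) at the middle of the lid's free edge; 157 mm from the hinge axis. When shut it is at x = -83 mm, z = 78 mm in the station's frame and faces the front
- station_lid (a joint): lid angle in rad: 0 shut, 1.83 fully open (leaning back past upright); starts at 1.6 to 1.8. Flat steel cover, 141 mm (hinge to free edge) x 254 mm, 12 mm thick; shut, its top is at z = 92 mm at the hinge, 94 at x = +22, 89 at x = -52 and 77 at the front edge (x = -73). Stiff hinge (0.25 N m): the lid stays where it is left; 2 to 3 N at the free edge moves it
- rack: fixed stainless rack, 262 mm wide (y): a 132 mm long board sloping up at 25 degrees from its front (-x) to its back, with two places side by side (centres at y = -64 and +64), edged by ribs 22 mm high, and a front stop 19 mm high. Origin: on the table under its centre; the board is 54 mm high there. Each place holds one pot
- plain_pot: off-white spice pot without a spoon, filled, 0.1 to 0.2 kg, 112 (its x) x 70 (its y) x 61 mm high. Origin: centre of its underside, z to its mouth. The rim is widest: 112 x 70 mm, z = 56 to 61; below it the body is 105 x 63, tapering to 100 x 60 or less. It stands square on the rack's board: z leans 25 degrees to the rack's front, y runs along the rack's y. Can be gripped across the rim
- spoon_pot: a like spice pot, 112 x 70 mm, with a small spoon in it that sticks up to 69 mm; it stays on the rack. Origin and axes as the plain pot's
- timer: wind-up kitchen timer, 66 mm across, 48 high, a bystander; origin under its centre
- steel_cup: small steel cup, 64 mm across, 36 high, a bystander; origin under its centre

How it is judged:
By the outcome, as a careful person would: the job done as asked, in the order asked, and still so for the second after the job is handed in, with the robot touching nothing.
It also fails if it takes over 64 s, if anything falls off the work surface, if the arm or the gripper's body presses on something with over 40 N, if the wrist force passes 120 N, or if a joint passes its speed limit or range.

### The arm

A 7-joint arm with a two-finger parallel gripper is mounted at the origin on the work surface; the furniture and walls round the work are solid. World frame = base frame: x ahead of the robot, y to its left, z up, the work surface at z = 0. Lengths are in mm, angles in rad, forces in N, time in s.
With the tool pointing down it reaches from about 350 to 900 mm from the base axis. Payload 7.2 kg.
Tool frame: the origin (TCP) lies on the centre line of the jaws, within the pads' length; the fingertips stand 25 mm ahead of it and the grasp point (between the pads) lies 6 mm ahead of it; z points along the fingers, y is the line along which they close (so a half turn about z gives the same grasp; the last joint's range is limited). The gripper opens to 88 mm and grips with 3 to 60 N. Pads are 20 mm wide; open, the fingers measure 115 mm over their backs; the gripper's body (75 mm by 178 mm) begins 61 mm behind the grasp point.
Start: joints at [1.086, 0.411, -0.013, 1.596, 0.006, 1.134, -0.082], TCP at [253.011, -571.501, 247.653] pointing down, gripper open.
Joint ranges: [-2.95, 2.95], [-0.29, 1.99], [-1.47, 1.44], [0.14, 2.54], [-1.03, 4.17], [0.13, 1.85], [-2.86, 2.86]. Speed limits (rad/s): [2.39, 2.39, 3.01, 3.01, 3.14, 3.14, 3.14].

### API

Orientations are given as a rotation vector (axis times angle).
In Python, from workcell import robot, vision gives the robot as it stands.
- The arm moves only by the shell command python3 -m inch 'ROWS' [FORCE]. ROWS is JSON, one flat list of numbers, 7 for each row, row after row: the shift along the tool's x, y, z normalised to -1 to 1, where 1 is 300 mm, then the turn, a rotation vector about the tool's x, y, z normalised to -1 to 1, where 1 is pi rad, then the opening, from 0 (shut) to 1 (fully open). In form: [tx, ty, tz, ax, ay, az, jaw, tx, ty, tz, ax, ay, az, jaw, ...]. A call has 1 to 10 rows; each row shifts and turns the commanded pose from where the row before left it, along the tool's axes as they then stand; what a row does not reach is not made up. A row lasts 1/8 s, in which the tool goes at most 62.5 mm and 10.7 degrees, less where a joint would pass 70% of its speed; a pose out of reach is approached as far as the arm can. A call with a number of a shift or a turn outside -1 to 1 is refused whole. A call with a gripper value outside its range is refused whole. The fingers move at their own pace and stop on an object; FORCE is the grip in N (left out, the last holds). Time passes only in rows, so rows that do not move let the fingers close. It gives the time, the measured TCP pose, the force, the opening and the grip force at its end, in the units of the state.
- robot.read_state(): the state, without advancing time (a new reading comes with each control period).
- vision.read_camera(name): name is "scene" or "top"; returns (picture, depth): 480x640x3 uint8, blue, green, red; 480x640 float32, mm along the optical axis (not along the pixel's ray), 0 where there is no reading.
- vision.camera_info(name): a dict with "fx", "fy", "cx", "cy" (pixels), "k1" (the pictures are not rectified: a ray, as slopes to the right and down, at radius r is drawn at 1 + k1 r^2 times it, then the intrinsics apply), "R" (3x3) and "t" (3): a world point X has camera coordinates R X + t. Camera axes: x right, y down, z forward; pixel columns grow to the right and rows downward; lengths in mm; the calibration is good to about 2 mm. A picture is of the moment at which its call begins. camera_info takes no time and is no camera call.
- robot.sign_off(): hands the job in; it is judged then, once.
The state is a dict: "t": time; "joint_positions": joint angles; "qvel": joint speeds; "joint_torque": joint torques, N m; "ee_pos": TCP position; "eef_rot": TCP orientation; "force": force on the tool from outside, world axes, zero at the start; "torque": the same for the moment, N m; "opening": opening from 0.0 (shut) to 1.0 (fully open); "gripper_force": force on a finger pad.
Only numpy, scipy, OpenCV 4.12 (cv2) and the standard library are available. Lean on these libraries where they do the work, as an engineer would, in place of code of your own. Each camera call takes 0.05 s, during which the arm holds its last target. There are 200 camera calls.

## Working session

There is one attempt and no reset: what is moved stays moved. The work goes in short steps, Python scripts to look and compute and a shell command to move; the robot and the scene stay as the last step left them, time stands still between calls to the robot, and variables do not carry over. Pictures are saved under pics/ and viewed, at most 10 in all, crops included, and the job is handed in when it is done.

```bash
mkdir -p pics; ls
python3 - <<'E'
from workcell import robot, vision
import cv2, numpy as np
for n in ("scene","top"):
    p,d=vision.read_camera(n); cv2.imwrite(f"pics/{n}0.png",p); np.save(f"pics/{n}0.npy",d)
    i=vision.camera_info(n); print(n,i)
s=robot.read_state(); print(s)
E
```

```text
pics
scene {'fx': 571.8712274390687, 'fy': 571.8712274390687, 'cx': 320.3984906107423, 'cy': 241.9100714715895, 'k1': -0.13881800103117584, 'R': array([[-0.60686186, -0.79478582, -0.00584579],
       [-0.51947554,  0.40219277, -0.75391388],
       [ 0.6015512 , -0.45448484, -0.65694725]]), 't': array([341.17099801, 329.40125063, 731.59279601])}
top {'fx': 564.4717044264611, 'fy': 564.4717044264611, 'cx': 312.9318774986581, 'cy': 249.2747112783141, 'k1': 0.0072067434416416614, 'R': array([[ 1.08565668e-02, -9.99940996e-01,  3.73397746e-04],
       [-9.98879985e-01, -1.08622439e-02, -4.60519993e-02],
       [ 4.60533380e-02,  1.26987073e-04, -9.98938974e-01]]), 't': array([  24.63045683,  529.71706028, 1235.8884925 ])}
{'t': 0.1, 'joint_positions': array([ 1.08577543,  0.41183092, -0.01267841,  1.59693403,  0.00556249,
        1.13431719, -0.0822274 ]), 'qvel': array([-2.07696320e-03, -3.23201414e-03, -6.11311691e-05, -1.53694799e-03,
       -5.48843646e-04, -1.69229820e-03, -9.01427812e-04]), 'joint_torque': array([ 3.16053498e-03, -5.89096391e+01,  6.43955469e-01, -2.91709346e+01,
       -5.38533472e-02,  1.44610723e-02,  6.24758127e-05]), 'ee_pos': array([ 252.82633862, -571.126166  ,  246.89724029]), 'eef_rot': array([-3.07225471e+00, -6.49643966e-01,  5.97959821e-04]), 'force': array([-0.11311633,  0.03312787, -0.10031886]), 'torque': array([-0.01975169,  0.03684463,  0.00249313]), 'gripper_force': 0.0, 'opening': 0.99835322919368}
```

View pics/scene0.png

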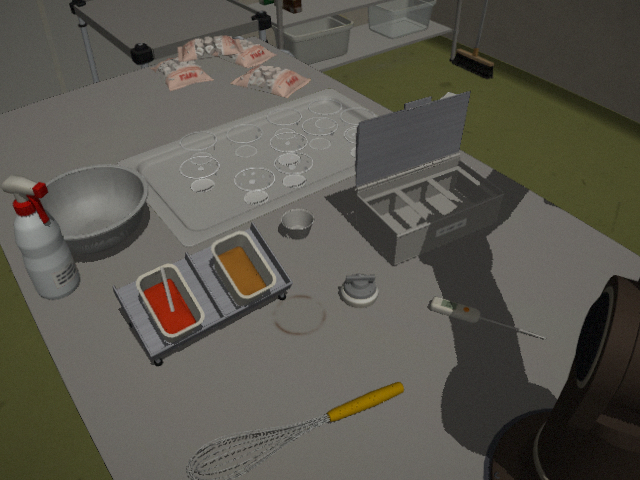

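View pics/top0.png

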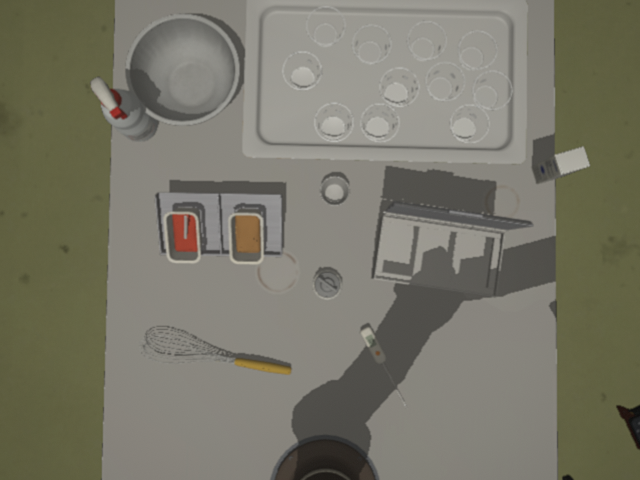

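The scene view shows the plain pot (orange filling) near (243,268) on the rack, the spoon pot (red) near (170,305), the open station near (430,200), the timer at (359,290) and the cup at (297,223). In the top view they are at (247,238), (183,238), (440,250), (328,283) and (335,189). Next I'll measure them.

```bash
cat > h.py <<'E'
import numpy as np, cv2
from workcell import robot, vision
class Cam:
    def __init__(s,n):
        i=vision.camera_info(n); s.R=i["R"]; s.t=i["t"]; s.K=np.array([[i["fx"],0,i["cx"]],[0,i["fy"],i["cy"]],[0,0,1.]]); s.D=np.array([i["k1"],0,0,0.]); s.c=-s.R.T@s.t
    def slopes(s,uv): return cv2.undistortPoints(np.array(uv,float).reshape(-1,1,2),s.K,s.D).reshape(-1,2)
    def ray(s,uv):
        q=s.slopes(uv); v=np.c_[q,np.ones(len(q))]@s.R; return v
    def plane(s,uv,z):
        v=s.ray(uv); return s.c+v*((z-s.c[2])/v[:,2])[:,None]
    def cloud(s,d,uv=None):
        if uv is None: uv=np.stack(np.meshgrid(np.arange(640),np.arange(480)),-1).reshape(-1,2); 
        z=d[uv[:,1],uv[:,0]]; v=s.ray(uv); return s.c+v*z[:,None]   # v has unit optical depth
    def proj(s,X):
        return cv2.projectPoints(np.array(X,float).reshape(-1,1,3),cv2.Rodrigues(s.R)[0],s.t,s.K,s.D)[0].reshape(-1,2)
def tri(ca,ua,cb,ub):
    a=ca.ray(ua); b=cb.ray(ub); out=[];res=[]
    for p,q in zip(a,b):
        k=np.linalg.lstsq(np.c_[p,-q],cb.c-ca.c,rcond=None)[0]; A=ca.c+k[0]*p; B=cb.c+k[1]*q; out.append((A+B)/2); res.append(np.linalg.norm(A-B))
    return np.array(out),np.array(res)
E
python3 - <<'E'
from h import *
S,T=Cam("scene"),Cam("top")
cs=[]
for n,c in(("scene",S),("top",T)):
    d=np.load(f"pics/{n}0.npy"); p=cv2.imread(f"pics/{n}0.png"); P=c.cloud(d); hsv=cv2.cvtColor(p,cv2.COLOR_BGR2HSV)
    roi=(212,225,68,80) if n=="scene" else (225,208,44,62)
    print(n,"depth zeros",(d==0).mean(),"table z",np.median(P[:,2][(P[:,0]>350)&(P[:,0]<600)&(abs(P[:,1]-0)<60)]))
    x,y,w,h=roi; print(hsv[y:y+h:6,x:x+w:5].tolist()[len(range(0,h,6))//2])
# height map
H=np.zeros((600,800),np.float32)
for n,c in(("top",T),("scene",S)):
    d=np.load(f"pics/{n}0.npy"); P=c.cloud(d)[d.ravel()>0]
    u=((450-P[:,1])).astype(int); v=((850-P[:,0])).astype(int); m=(u>=0)&(u<800)&(v>=0)&(v<600)
    np.maximum.at(H,(v[m],u[m]),P[m,2])
np.save("pics/H.npy",H)
g=cv2.dilate(np.clip(H,0,130)/130*255,np.ones((3,3))).astype(np.uint8); cv2.imwrite("pics/H.png",cv2.applyColorMap(g,cv2.COLORMAP_JET))
p=cv2.imread("pics/top0.png")[180:310,150:310]; q=cv2.imread("pics/scene0.png")[215:350,110:310]
a=cv2.resize(p,(480,390),interpolation=2); b=cv2.resize(q,(578,390),interpolation=2)
p2=cv2.resize(cv2.imread("pics/top0.png")[180:320,320:530],(800,533),interpolation=2); cv2.imwrite("pics/st.png",p2)
E
```

```text
scene depth zeros 0.0040625 table z 1.0616373898579923
[[0, 0, 67], [30, 12, 65], [28, 22, 159], [16, 194, 130], [17, 203, 127], [17, 203, 128], [17, 194, 129], [17, 193, 128], [16, 189, 109], [39, 31, 83], [30, 16, 80], [30, 28, 165], [130, 6, 125], [20, 16, 49]]
top depth zeros 0.00392578125 table z 2.451859531065452
[[10, 5, 144], [25, 24, 179], [16, 74, 96], [16, 135, 140], [16, 137, 140], [16, 137, 140], [16, 134, 133], [17, 60, 120], [0, 3, 76]]
```

View pics/H.png

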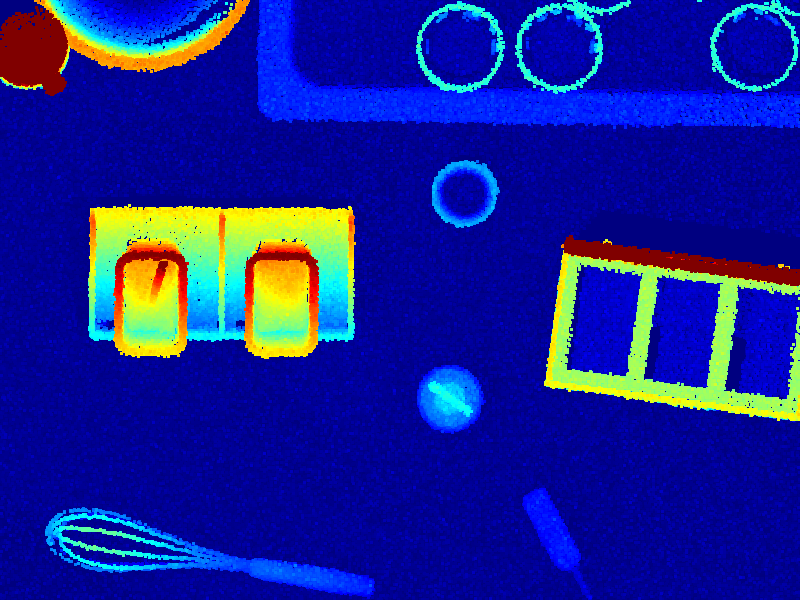

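View pics/st.png

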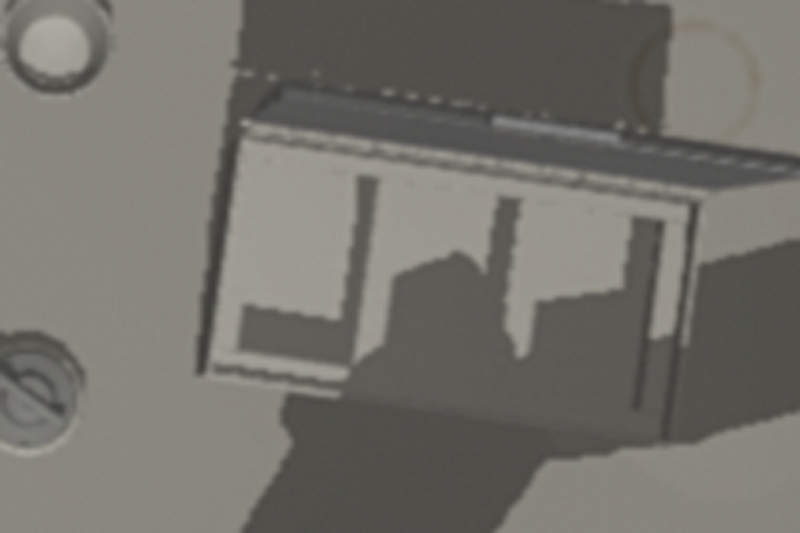

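The height map is clean. The pots stand on the rack near H pixels (150,300) and (281,300). The station has three wells, with the middle one near (683,328), and its lid stands open behind them. Now I'll fit the rim, wells and lid in each view separately.

```bash
cat > m.py <<'E'
from h import *
S,T=Cam("scene"),Cam("top")
def rectinfo(q):
    (c,(w,h),a)=cv2.minAreaRect(q.astype(np.float32)); b=cv2.boxPoints((c,(w,h),a)); e=b[1]-b[0]; f=b[2]-b[1]
    if np.linalg.norm(e)<np.linalg.norm(f): e,f=f,e
    return np.array(c),np.linalg.norm(e),np.linalg.norm(f),np.degrees(np.arctan(e[1]/e[0])) if abs(e[0])>1e-6 else 90.
if __name__=="__main__":
  D={n:np.load(f"pics/{n}0.npy") for n in("scene","top")}; I={n:cv2.imread(f"pics/{n}0.png") for n in D}
  ctr={}
  for n,c in(("scene",S),("top",T)):
    d=D[n]; P=c.cloud(d).reshape(480,640,3); z=P[...,2]
    area=(P[...,0]>490)&(P[...,0]<620)&(P[...,1]>110)&(P[...,1]<225)
    hsv=cv2.cvtColor(I[n],cv2.COLOR_BGR2HSV)
    cream=(hsv[...,0]>15)&(hsv[...,0]<40)&(hsv[...,1]>11)&(hsv[...,1]<50)&(hsv[...,2]>110)&area
    A=P[cream]; 
    for k in range(6):
        pl=np.linalg.lstsq(np.c_[A[:,:2],np.ones(len(A))],A[:,2],rcond=None)[0]; r=A[:,2]-np.c_[A[:,:2],np.ones(len(A))]@pl; A=A[(r>-3 if k<5 else r>-2)]
    nrm=np.array([-pl[0],-pl[1],1]); nrm/=np.linalg.norm(nrm)
    # outline of the rim: pixels within 4 mm of plane, plus fill -> hull
    m=(area&(abs((P-A.mean(0))@nrm)<4)&((hsv[...,1]>11)&(hsv[...,0]<40))).astype(np.uint8)
    nl,lab,st,_=cv2.connectedComponentsWithStats(m); m=lab==1+st[1:,4].argmax()
    v,u=np.nonzero(m); V=c.ray(np.c_[u,v]); o=A.mean(0); X=c.c+V*(((o-c.c)@nrm)/(V@nrm))[:,None]
    ex=np.array([1,0,pl[0]]);ex/=np.linalg.norm(ex); ey=np.cross(nrm,ex)
    q=np.c_[(X-o)@ex,(X-o)@ey]; cc,L,W,ang=rectinfo(q); C=o+cc[0]*ex+cc[1]*ey
    print(n,"pot rim C",C.round(1),"L,W",round(L,1),round(W,1),"ang",round(ang,2),"lean",np.degrees(np.arccos(nrm[2])).round(1),"n",nrm.round(3),len(A)); ctr[n]=c.proj(C)
    # wells
    hole=((z<62)&(z>-15)&(P[...,0]>430)&(P[...,0]<610)&(P[...,1]<-90)&(P[...,1]>-345)).astype(np.uint8)
    v,u=np.nonzero(hole); X=c.plane(np.c_[u,v],68); 
    ok=(X[:,0]>430)
    nl,lab,st,_=cv2.connectedComponentsWithStats(hole)
    for k in range(1,nl):
        if st[k,4]<250: continue
        v,u=np.nonzero(lab==k); X=c.plane(np.c_[u,v],68)[:,:2]; print("  hole",[np.round(a,1) for a in rectinfo(X)],st[k,4])
    sel=(z>105)&(z<270)&(P[...,0]>480)&(P[...,0]<680)&(P[...,1]<-80)&(P[...,1]>-370); L=P[sel]
    if len(L)>100:
        m0=L.mean(0)
        for k in range(3): m0=L.mean(0); nn=np.linalg.svd(L-m0,full_matrices=False)[2][2]; L=L[abs((L-m0)@nn)<6]
        print("  lid n",nn.round(3),"mean",m0.round(1),"top z",L[:,2].max().round(1),"y",L[:,1].min().round(1),L[:,1].max().round(1),len(L))
    fr=P[(z>62)&(z<74)&(P[...,0]>440)&(P[...,0]<590)&(P[...,1]<-90)&(P[...,1]>-345)][:,2]; print("  frame z med",np.median(fr).round(1))
  X,r=tri(S,ctr["scene"],T,ctr["top"]); print("tri pot rim C",X.round(1),r.round(1))
E
python3 m.py
```

```text
scene pot rim C [545.3 168.3 105.7] L,W 112.5 70.8 ang -0.22 lean 25.3 n [-0.427  0.006  0.904] 365
  hole [array([ 516.6, -231.2]), np.float32(106.4), np.float32(65.2), np.float32(-7.6)] 1090
  hole [array([ 528.2, -153.7]), np.float32(106.0), np.float32(62.5), np.float32(-9.0)] 1129
  hole [array([ 487.9, -184. ]), np.float32(296.1), np.float32(208.8), np.float32(89.9)] 4777
  lid n [ 0.99  -0.136  0.028] mean [ 585.3 -234.4  176.7] top z 250.4 y -370.0 -115.1 6428
  frame z med 67.3
top pot rim C [545.6 169.  106.9] L,W 110.7 69.9 ang -0.23 lean 25.4 n [-0.429 -0.     0.903] 277
  hole [array([ 517.5, -203.8]), np.float32(240.7), np.float32(170.6), np.float32(90.0)] 1665
  hole [array([ 529.1, -153.2]), np.float32(107.3), np.float32(65.0), np.float32(-8.0)] 1557
  hole [array([ 518.3, -232.6]), np.float32(107.2), np.float32(68.4), np.float32(-7.9)] 1558
  hole [array([ 508.1, -307.3]), np.float32(106.9), np.float32(52.8), np.float32(-8.0)] 1109
  lid n [-0.991  0.137 -0.006] mean [ 585.3 -240.   198. ] top z 254.4 y -369.1 -115.9 1519
  frame z med 68.4
tri pot rim C [[545.4 168.7 105.9]] [0.9]
```

Both views agree. The pot's rim centre is at (545.4, 168.7, 106), leaning 25°, and the rim measures 112×70. The middle well is at (517.4, −232) with the station turned −8°, and the frame top is at 68. The lid is at about 1.65 rad, hinge near (587, −242, 91). Next I'll write a helper that works out shifts in tool axes.

```bash
cat > go.py <<'E'
import sys, json
from h import *
from scipy.spatial.transform import Rotation as Ro
N=np.array([-.428,0,.904]); N/=np.linalg.norm(N); C=np.array([545.4,168.7,106.0])
ex=np.array([np.cos(np.radians(-8)),np.sin(np.radians(-8)),0]); ey=np.array([-ex[1],ex[0],0]); W=np.array([517.4,-232.,68.]); ST=W-4*ex-[0,0,68]
def rot(z,y):  # tool rotation from tool z and tool y
    z=np.array(z,float)/np.linalg.norm(z); y=np.array(y,float); y-=z*(y@z); y/=np.linalg.norm(y); return Ro.from_matrix(np.c_[np.cross(y,z),y,z])
RACK=rot(-N,[0,-1,0]); PLACE=rot([0,0,-1],-ey)
def to(p,R,base=None):
    s=robot.read_state(); p0,R0=(s["ee_pos"],Ro.from_rotvec(s["eef_rot"])) if base is None else base
    print("at",p0.round(1),"shift/300 first",(R0.inv().apply(np.array(p)-p0)/300).round(4),"turn/pi",((R0.inv()*R).as_rotvec()/np.pi).round(4),"| shift/300 after turn",(R.inv().apply(np.array(p)-p0)/300).round(4))
E
python3 - <<'E'
from go import *
to(C+100*N,RACK); to(C+20*N,RACK,(C+100*N,RACK))
E
```

```text
at [ 252.8 -571.1  246.9] shift/300 first [ 1.7596 -1.9177  0.171 ] turn/pi [-0.0298  0.1388  0.1304] | shift/300 after turn [ 0.6805 -2.4661  0.5085]
at [502.6 168.7 196.4] shift/300 first [0.     0.     0.2667] turn/pi [0. 0. 0.] | shift/300 after turn [0.     0.     0.2667]
```

```bash
python3 -m inch '[0.098,-0.1065,0,0,0,0,1, 0.098,-0.1065,0,0,0,0,1, 0.098,-0.1065,0,0,0,0,1, 0.098,-0.1065,0,0,0,0,1, 0.098,-0.1065,0,0,0,0,1, 0.098,-0.1065,0,0,0,0,1, 0.098,-0.1065,0,0,0,0,1, 0.098,-0.1065,0,0,0,0,1, 0.098,-0.1065,0,0,0,0,1]' 40 && python3 -m inch '[0.098,-0.1065,0,0,0,0,1, 0.098,-0.1065,0,0,0,0,1, 0.098,-0.1065,0,0,0,0,1, 0.098,-0.1065,0,0,0,0,1, 0.098,-0.1065,0,0,0,0,1, 0.098,-0.1065,0,0,0,0,1, 0.098,-0.1065,0,0,0,0,1, 0.098,-0.1065,0,0,0,0,1, 0.098,-0.1065,0,0,0,0,1]' && python3 -m inch '[0,0,0.04,-0.006,0.028,0.026,1, 0,0,0.04,-0.006,0.028,0.026,1, 0,0,0.04,-0.006,0.028,0.026,1, 0,0,0.04,-0.006,0.028,0.026,1, 0,0,0,-0.006,0.028,0.026,1, 0,0,0,0,0,0,1]'; python3 -c "
from go import *
to(C+100*N,RACK); to(C+20*N,RACK)"
```

```text
t: 1.23
ee_pos: [378.6, -200.0, 247.5]
eef_rot: [3.074, 0.65, -0.0]
force: [0.2, 0.2, -0.7]
opening: 1.001
gripper_force: 0.0
t: 2.35
ee_pos: [504.3, 169.7, 247.3]
eef_rot: [3.074, 0.649, -0.001]
force: [0.8, -0.4, -0.6]
opening: 1.004
gripper_force: 0.0
t: 3.1
ee_pos: [508.9, 169.6, 199.6]
eef_rot: [3.062, 0.009, 0.692]
force: [0.1, 0.7, -0.5]
opening: 1.0
gripper_force: 0.0
at [508.9 169.6 199.6] shift/300 first [-0.0237  0.0028  0.0007] turn/pi [ 0.0004 -0.0007  0.002 ] | shift/300 after turn [-0.0237  0.0029  0.0008]
at [508.9 169.6 199.6] shift/300 first [-0.0243  0.0025  0.2674] turn/pi [ 0.0004 -0.0007  0.002 ] | shift/300 after turn [-0.0237  0.0029  0.2674]
```

```bash
python3 -m inch '[-0.024,0.003,0,0,0,0.002,1, 0,0,0.07,0,0,0,1, 0,0,0.07,0,0,0,1, 0,0,0.06,0,0,0,1, 0,0,0.04,0,0,0,1, 0,0,0.0275,0,0,0,1, 0,0,0,0,0,0,1]'
python3 - <<'E'
from go import *
to(C+20*N,RACK)
for n in("scene","top"):
    p,d=vision.read_camera(n); cv2.imwrite(f"pics/{n}1.png",p)
q=cv2.imread("pics/scene1.png")[190:330,170:330]; cv2.imwrite("pics/g1.png",cv2.resize(q,(686,600),interpolation=2))
E
```

```text
t: 3.98
ee_pos: [538.9, 167.8, 124.2]
eef_rot: [3.063, -0.005, 0.692]
force: [-0.3, -0.1, -0.5]
opening: 0.998
gripper_force: 0.0
at [538.9 167.8 124.2] shift/300 first [-0.0062 -0.0028 -0.0025] turn/pi [ 0.0007 -0.0007 -0.0009] | shift/300 after turn [-0.0062 -0.0029 -0.0025]
```

View pics/g1.png

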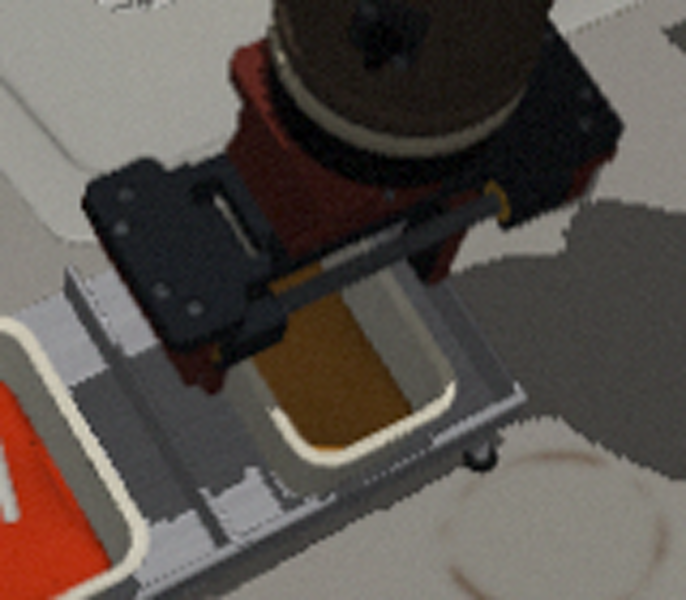

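The fingers straddle the pot's rim, with the left finger at crop pixel (215,365) and the right one at (430,260), clear of the rib. Now I'll close.

```bash
python3 -m inch '[-0.006,-0.0025,0,0,0,0,1, 0,0,0,0,0,0,0.6, 0,0,0,0,0,0,0.6, 0,0,0,0,0,0,0.6, 0,0,0,0,0,0,0.6, 0,0,0,0,0,0,0.6]' 40
```

```text
t: 4.82
ee_pos: [537.0, 169.2, 124.2]
eef_rot: [-3.063, 0.006, -0.695]
force: [-1.4, 0.7, 3.6]
opening: 0.761
gripper_force: 40.0
```

```bash
python3 -m inch '[0,0,-0.02,0,0,0,0.6, 0,0,-0.04,0,0,0,0.6, 0,0,-0.07,0,0,0,0.6, 0,0,-0.1,0,0,0,0.6, 0,0,-0.1,0,0,0,0.6, 0,0,-0.05,0,0,0,0.6, 0,0,0,0,0,0,0.6]'
python3 - <<'E'
from go import *
p,d=vision.read_camera("scene"); cv2.imwrite("pics/s2.png",p); cv2.imwrite("pics/g2.png",cv2.resize(p[120:330,130:370],(685,600),interpolation=2))
E
```

```text
t: 5.7
ee_pos: [488.0, 169.2, 228.0]
eef_rot: [-3.062, 0.007, -0.697]
force: [0.1, -0.0, -0.9]
opening: 0.767
gripper_force: 40.0
```

View pics/g2.png

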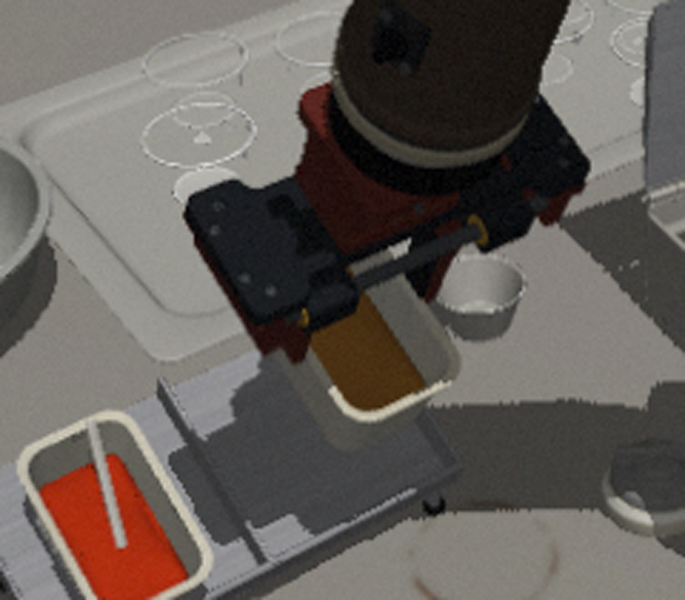

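The pot is held: its rim is at crop pixel (390,380), clear of the rack. The spoon pot hasn't moved.

```bash
python3 -c "
from go import *
to(W+[0,0,130],PLACE)"
```

```text
at [487.9 168.9 227. ] shift/300 first [0.0527 1.3361 0.1309] turn/pi [-0.0099 -0.1419  0.0423] | shift/300 after turn [0.2835 1.3097 0.0967]
```

```bash
python3 -m inch '[0,0,0,-0.002,-0.0284,0.0085,0.6, 0,0,0,-0.002,-0.0284,0.0085,0.6, 0,0,0,-0.002,-0.0284,0.0085,0.6, 0,0,0,-0.002,-0.0284,0.0085,0.6, 0,0,0,-0.002,-0.0284,0.0085,0.6, 0,0,0,0,0,0,0.6]' && python3 -m inch '[0.0118,0.0545,0,0,0,0,0.6, 0.0236,0.109,0,0,0,0,0.6, 0.0236,0.109,0,0,0,0,0.6, 0.0236,0.109,0,0,0,0,0.6, 0.0236,0.109,0,0,0,0,0.6, 0.0236,0.109,0,0,0,0,0.6, 0.0236,0.109,0,0,0,0,0.6]' && python3 -m inch '[0.0236,0.109,0,0,0,0,0.6, 0.0236,0.109,0,0,0,0,0.6, 0.0236,0.109,0,0,0,0,0.6, 0.0236,0.109,0,0,0,0,0.6, 0.0236,0.109,0,0,0,0,0.6, 0.0118,0.0545,0,0,0,0,0.6, 0,0,0.05,0,0,0,0.6, 0,0,0.04,0,0,0,0.6, 0,0,0,0,0,0,0.6]'
python3 - <<'E'
from go import *
from m import *
to(W+[0,0,130],PLACE)
for n,c in(("scene",S),("top",T)):
    p,d=vision.read_camera(n); cv2.imwrite(f"pics/{n}3.png",p); np.save(f"pics/{n}3.npy",d)
q=cv2.imread("pics/scene3.png")[60:285,310:550]; cv2.imwrite("pics/g3.png",cv2.resize(q,(640,600),interpolation=2))
E
```

```text
t: 6.5
ee_pos: [488.8, 168.4, 225.0]
eef_rot: [3.132, -0.222, -0.004]
force: [-0.2, -0.1, -2.0]
opening: 0.766
gripper_force: 40.0
t: 7.38
ee_pos: [502.8, -49.8, 226.9]
eef_rot: [3.132, -0.219, 0.0]
force: [0.1, -0.9, -2.0]
opening: 0.766
gripper_force: 40.0
t: 8.5
ee_pos: [516.5, -229.5, 198.2]
eef_rot: [-3.133, 0.216, 0.006]
force: [0.3, 0.3, -1.7]
opening: 0.765
gripper_force: 40.0
at [ 516.5 -229.5  198.2] shift/300 first [0.0042 0.0079 0.0008] turn/pi [-0.0002  0.0013  0.0006] | shift/300 after turn [0.0042 0.0079 0.0008]
```

View pics/g3.png

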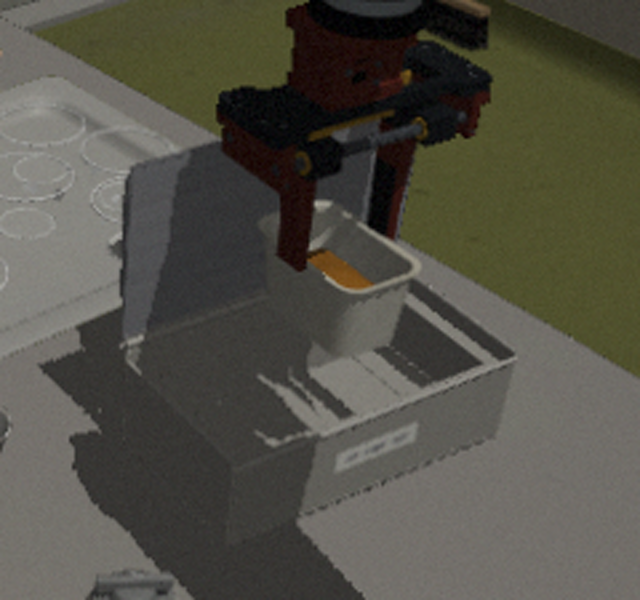

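The pot hangs level over the middle well: rim corner at crop pixel (415,268), finger tip at (293,268). Next I'll measure the held rim relative to the tool.

Run:
```python
from go import *
from m import *
s=robot.read_state(); p0=s["ee_pos"]
for n,c in(("scene",S),("top",T)):
    p=cv2.imread(f"pics/{n}3.png"); d=np.load(f"pics/{n}3.npy"); P=c.cloud(d).reshape(480,640,3); hsv=cv2.cvtColor(p,cv2.COLOR_BGR2HSV)
    q=P-p0; a=q@ex; b=q@ey; z=q[...,2]
    pot=(abs(a)<75)&(abs(b)<34)&(z>-90)&(z<-10)
    # rim: highest pot-coloured points, cream
    cream=(hsv[...,0]>12)&(hsv[...,0]<45)&(hsv[...,1]>8)&(hsv[...,1]<70)
    m=pot&cream; zz=z[m]; print(n,m.sum(),"z pct",np.percentile(zz,[50,90,95,98]).round(1))
    for lo,hi in((-75,-45),(45,75),):
        k=m&(a>lo)&(a<hi); 
        if k.sum()>20: print("  end",lo,hi,k.sum(),"a",np.percentile(a[k],[1,99]).round(1),"z top",np.percentile(z[k],[80,95,98]).round(1),"b",np.percentile(b[k],[2,98]).round(1))
```

```text
scene 1918 z pct [-44.  -23.6 -21.9 -20.8]
  end -75 -45 577 a [-58.3 -45.4] z top [-30.  -21.3 -20.6] b [-27.5  28.3]
  end 45 75 111 a [45.2 70.7] z top [-23.4 -20.9 -18.8] b [-30.9  27.9]
top 399 z pct [-25.1 -18.5 -17.9 -16.8]
  end -75 -45 179 a [-57.5 -45.4] z top [-19.1 -16.8 -15.8] b [-31.9  30.6]
  end 45 75 87 a [45.3 70.3] z top [-20.1 -18.4 -18.1] b [-20.   31.1]
```

```bash
python3 -m inch '[0.0065,0.008,0,0,0,0.0006,0.6, 0,0,0.05,0,0,0,0.6, 0,0,0.05,0,0,0,0.6, 0,0,0.04,0,0,0,0.6, 0,0,0.02,0,0,0,0.6, 0,0,0,0,0,0,0.6]' 40 && python3 -m inch '[0,0,0.015,0,0,0,0.6, 0,0,0.015,0,0,0,0.6, 0,0,0.015,0,0,0,0.6, 0,0,0,0,0,0,0.6]'; python3 -c "
from go import *
to(W+.7*ex+[0,0,93],PLACE)"
```

```text
t: 9.35
ee_pos: [518.5, -233.9, 151.3]
eef_rot: [-3.134, 0.222, 0.003]
force: [-0.4, 0.6, -1.7]
opening: 0.765
gripper_force: 40.0
t: 9.85
ee_pos: [518.5, -233.9, 138.0]
eef_rot: [3.134, -0.222, -0.003]
force: [-0.1, -0.1, -1.1]
opening: 0.767
gripper_force: 40.0
at [ 518.5 -233.9  138. ] shift/300 first [-0.0022 -0.0057 -0.0766] turn/pi [ 0.0001  0.0006 -0.0007] | shift/300 after turn [-0.0021 -0.0057 -0.0766]
```

```bash
python3 -m inch '[-0.0015,-0.0057,0,0,0,0,0.6, 0,0,0.015,0,0,0,0.6, 0,0,0.015,0,0,0,0.6, 0,0,0.015,0,0,0,0.6, 0,0,0.015,0,0,0,0.6, 0,0,0,0,0,0,0.6]'
```

```text
t: 10.6
ee_pos: [518.2, -232.1, 119.9]
eef_rot: [3.134, -0.223, -0.003]
force: [-0.5, 0.2, -2.1]
opening: 0.767
gripper_force: 40.0
```

```bash
python3 -m inch '[0,0,0.012,0,0,0,0.6, 0,0,0.012,0,0,0,0.6, 0,0,0.012,0,0,0,0.6, 0,0,0,0,0,0,0.6]'
```

```text
t: 11.1
ee_pos: [518.3, -232.1, 109.3]
eef_rot: [3.134, -0.223, -0.003]
force: [-0.7, 0.5, -1.7]
opening: 0.767
gripper_force: 40.0
```

```bash
python3 -m inch '[0,0,0.012,0,0,0,0.6, 0,0,0.012,0,0,0,0.6, 0,0,0.012,0,0,0,0.6, 0,0,0,0,0,0,0.6]' && python3 -m inch '[0,0,0.006,0,0,0,0.6, 0,0,0,0,0,0,0.6]'
```

```text
t: 11.6
ee_pos: [518.2, -232.1, 98.4]
eef_rot: [3.134, -0.222, -0.003]
force: [-0.5, 0.4, -1.1]
opening: 0.765
gripper_force: 40.0
t: 11.85
ee_pos: [518.4, -232.2, 96.9]
eef_rot: [3.134, -0.222, -0.002]
force: [-0.3, -0.9, -2.1]
opening: 0.765
gripper_force: 40.0
```

```bash
python3 -m inch '[0,0,0.005,0,0,0,0.6, 0,0,0,0,0,0,0.6]' && python3 -m inch '[0,0,0.004,0,0,0,0.6, 0,0,0,0,0,0,0.6]'
```

```text
t: 12.1
ee_pos: [518.4, -232.1, 95.4]
eef_rot: [3.134, -0.222, -0.002]
force: [-0.4, 0.3, -1.2]
opening: 0.768
gripper_force: 40.0
t: 12.35
ee_pos: [518.4, -232.2, 94.2]
eef_rot: [3.133, -0.223, -0.002]
force: [0.9, 0.2, -1.4]
opening: 0.766
gripper_force: 40.0
```

```bash
python3 -m inch '[0,0,0.004,0,0,0,0.6, 0,0,0,0,0,0,0.6]' && python3 -m inch '[0,0,0.003,0,0,0,0.6, 0,0,0,0,0,0,0.6]'
```

```text
t: 12.6
ee_pos: [518.5, -232.2, 93.1]
eef_rot: [3.133, -0.222, -0.002]
force: [-0.7, 0.7, -2.2]
opening: 0.764
gripper_force: 40.0
t: 12.85
ee_pos: [518.5, -232.2, 92.9]
eef_rot: [3.133, -0.223, -0.001]
force: [-2.3, 1.5, 6.0]
opening: 0.767
gripper_force: 43.7
```

Contact: force up 6 N at TCP 92.9. I'll release, retreat and check the seating.

```bash
python3 -m inch '[0,0,0,0,0,0,0.9, 0,0,0,0,0,0,0.9, 0,0,0,0,0,0,0.9, 0,0,0,0,0,0,0.9]' && python3 -m inch '[0,0,-0.02,0,0,0,0.9, 0,0,-0.06,0,0,0,0.9, 0,0,-0.1,0,0,0,0.9, 0,0,-0.1,0,0,0,0.9, -0.1,0,-0.1,0,0,0,0.9, -0.15,0,0,0,0,0,0.9, -0.15,0,0,0,0,0,0.9, -0.1,0,0,0,0,0,0.9, 0,0,0,0,0,0,0.9]'
cat > chk.py <<'E'
from go import *
from m import *
def chk(tag):
  for n,c in(("scene",S),("top",T)):
    p,d=vision.read_camera(n); cv2.imwrite(f"pics/{n}{tag}.png",p); np.save(f"pics/{n}{tag}.npy",d)
    P=c.cloud(d).reshape(480,640,3); q=P-W; a=q@ex; b=q@ey; z=q[...,2]; hsv=cv2.cvtColor(p,cv2.COLOR_BGR2HSV)
    m=(abs(a)<66)&(abs(b)<42)&(z>-30)&(z<45)&(hsv[...,0]>12)&(hsv[...,0]<45)&(hsv[...,1]>8)&(hsv[...,1]<80)
    for nm,k in(("front",a<-50),("back",(a>50)),("left",b>31),("right",b<-31)):
        k=m&k
        if k.sum()>10: print(n,nm,k.sum(),"a",np.percentile(a[k],[2,98]).round(1),"b",np.percentile(b[k],[2,98]).round(1),"z rel frame",np.percentile(z[k],[50,80,95]).round(1))
    fr=(abs(a)<50)&(abs(abs(b)-41)<3)&(abs(z)<12); print("  bar z",np.median(z[fr]).round(1),fr.sum())
E
python3 -c "
from chk import *
chk(4); q=cv2.imread('pics/scene4.png')[60:285,310:550]; cv2.imwrite('pics/g4.png',cv2.resize(q,(640,600),interpolation=2))"
```

```text
t: 13.35
ee_pos: [518.8, -233.9, 93.0]
eef_rot: [3.131, -0.224, 0.001]
force: [-1.0, -5.1, 5.7]
opening: 0.898
gripper_force: 3.0
t: 14.48
ee_pos: [368.6, -210.7, 207.5]
eef_rot: [3.133, -0.224, -0.0]
force: [1.0, -0.3, 0.4]
opening: 0.904
gripper_force: 0.0
scene front 118 a [-64.8 -50.5] b [-37.7  40.9] z rel frame [0.4 2.8 3.9]
scene back 415 a [50.2 65.8] b [-39.5  41. ] z rel frame [ 1.2 12.  20.2]
scene left 275 a [-55.   65.6] b [31.4 41.7] z rel frame [-0.6  2.7 14.3]
scene right 273 a [-53.1  65.3] b [-41.6 -31.1] z rel frame [-0.6  2.2  4.9]
  bar z -1.1 168
top front 298 a [-65.6 -50.3] b [-40.4  40.5] z rel frame [0.8 3.7 7.5]
top back 343 a [50.3 65.8] b [-40.4  39.4] z rel frame [ 1.5  4.9 20. ]
top left 342 a [-62.9  65. ] b [31.2 41.8] z rel frame [1.1 3.7 6.3]
top right 319 a [-63.   65.3] b [-41.6 -31.2] z rel frame [1.3 3.8 5.7]
  bar z 0.4 277
```

View pics/g4.png

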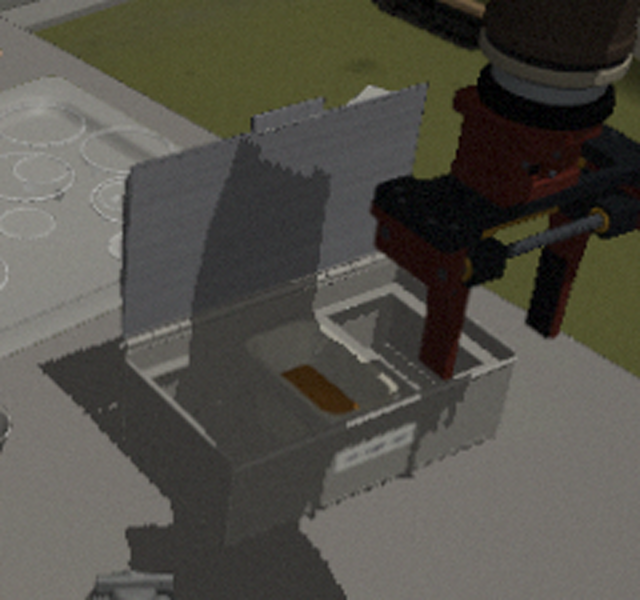

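The pot sits down in the middle well: filling at crop pixel (318,390), right rim along (360,355)–(395,385), about level with the frame. I'll check its height more closely, and work out the approach to the lid.

Run:
```python
from go import *
from m import *
for n,c in(("scene",S),("top",T)):
    d=np.load(f"pics/{n}4.npy"); P=c.cloud(d).reshape(480,640,3); q=P-W; a=q@ex; b=q@ey; z=q[...,2]
    f=lambda k:(np.median(z[k&(abs(z)<15)]).round(1),int((k&(abs(z)<15)).sum()))
    bar=f((abs(a)<50)&(abs(abs(b)-43)<3))
    print(n,"bar",bar,"left",f((abs(a)<40)&(abs(b-33.5)<1.5)),"right",f((abs(a)<40)&(abs(b+33.5)<1.5)),"front",f((abs(b)<22)&(abs(a+54)<1.5)),"back",f((abs(b)<22)&(abs(a-54)<1.5)))
    for nm,k in(("long rim half +a",(a>10)&(a<45)),("half -a",(a<-10)&(a>-45))): print("   ",nm,f(k&(abs(abs(b)-33.5)<1.5)))
    k=(z>90)&(z<200)&(abs(a-60)<60)&(abs(b)<150); 
    lip=(z>174)&(z<200)&(abs(b)<60)&(abs(a-65)<40)
    print("  lip pts",lip.sum(),"a",np.percentile(a[lip],[5,50,95]).round(1),"b",np.percentile(b[lip],[2,98]).round(1),"zmax",(z[lip]+68).max().round(1)) if lip.sum() else 0
    ld=k&(z>35)&(z<170)&(a>40); A=np.c_[z[ld],np.ones(ld.sum())]; print("  lid face a = k z + c (z abs 91):",np.linalg.lstsq(A,a[ld],rcond=None)[0].round(3))
s=robot.read_state(); print(s["ee_pos"].round(1),s["joint_positions"].round(2))
hinge=ST+74*ex+[0,0,91]; print("hinge",hinge.round(1))
```

```text
scene bar (np.float64(-1.1), 186) left (np.float64(0.2), 70) right (np.float64(1.0), 65) front (np.float64(-0.2), 34) back (np.float64(1.4), 20)
    long rim half +a (np.float64(0.1), 59)
    half -a (np.float64(1.0), 62)
  lip pts 126 a [64.1 66.9 70.4] b [-30.6  28.5] zmax 250.3
  lid face a = k z + c (z abs 91): [-2.9000e-02  7.0887e+01]
top bar (np.float64(0.4), 271) left (np.float64(3.4), 67) right (np.float64(3.8), 52) front (np.float64(4.8), 30) back (np.float64(3.3), 30)
    long rim half +a (np.float64(3.3), 52)
    half -a (np.float64(3.1), 50)
  lip pts 116 a [66.1 67.7 70.3] b [-41.7  50.4] zmax 255.1
  lid face a = k z + c (z abs 91): [4.6000e-02 6.3049e+01]
[ 371.  -211.   207.4] [ 0.4   0.12  0.01  2.1  -0.    0.92 -1.31]
hinge [ 586.7 -241.7   91. ]
```

The pot is level, with its rim about 3 mm above the frame, so it is seated as the text describes. For the lid, I'll close the fingers, go over and behind it, then follow the arc with the fingertips. First the path.

Run:
```python
from go import *
def tcp(th,px=-122,pz=-1,half=11): # contact corner on the lid's outer face -> TCP
    x=px*np.cos(th)+pz*np.sin(th); z=-px*np.sin(th)+pz*np.cos(th); return ST+(74+x+half)*ex+np.array([0,0,91+z+25])
H=ST+(74+55)*ex+[0,0,310.]; to(H,PLACE)
to(H+[0,0,-70.],PLACE,(H,PLACE))
to(tcp(1.64),PLACE,(H+[0,0,-70.],PLACE)); print(tcp(1.64),tcp(0))
ths=np.linspace(1.65,0,31); p=np.array([tcp(t) for t in ths]); dd=np.diff(p,axis=0)
for i in range(30): print(round(ths[i+1],2),(dd[i]@ex/300).round(3),(-dd[i][2]/300).round(3),p[i+1].round(0))
```

```text
at [ 371.  -211.   207.4] shift/300 first [ 9.102e-01  1.000e-04 -3.408e-01] turn/pi [ 0.0002 -0.0004 -0.0006] | shift/300 after turn [ 0.9098  0.0015 -0.3418]
at [ 641.2 -249.4  310. ] shift/300 first [0.     0.     0.2333] turn/pi [0. 0. 0.] | shift/300 after turn [0.     0.     0.2333]
at [ 641.2 -249.4  240. ] shift/300 first [-0.1219 -0.      0.0074] turn/pi [0. 0. 0.] | shift/300 after turn [-0.1219 -0.      0.0074]
[ 604.97782691 -244.3082609   237.77712697] [ 476.79900918 -226.29390286  115.        ]
1.6 -0.022 -0.001 [ 600. -244.  238.]
1.54 -0.022 0.0 [ 593. -243.  238.]
1.48 -0.022 0.001 [ 586. -242.  237.]
1.43 -0.022 0.003 [ 580. -241.  237.]
1.38 -0.022 0.004 [ 573. -240.  235.]
1.32 -0.022 0.005 [ 567. -239.  234.]
1.26 -0.021 0.006 [ 560. -238.  232.]
1.21 -0.021 0.007 [ 554. -237.  230.]
1.15 -0.021 0.009 [ 548. -236.  227.]
1.1 -0.02 0.01 [ 542. -235.  224.]
1.04 -0.02 0.011 [ 536. -235.  221.]
0.99 -0.019 0.012 [ 530. -234.  217.]
0.94 -0.018 0.013 [ 525. -233.  214.]
0.88 -0.018 0.014 [ 520. -232.  209.]
0.82 -0.017 0.015 [ 515. -232.  205.]
0.77 -0.016 0.016 [ 510. -231.  200.]
0.71 -0.015 0.017 [ 506. -230.  195.]
0.66 -0.014 0.017 [ 502. -230.  190.]
0.6 -0.013 0.018 [ 498. -229.  185.]
0.55 -0.012 0.019 [ 494. -229.  179.]
0.49 -0.011 0.019 [ 491. -228.  173.]
0.44 -0.01 0.02 [ 488. -228.  167.]
0.38 -0.009 0.021 [ 485. -227.  161.]
0.33 -0.008 0.021 [ 483. -227.  155.]
0.27 -0.006 0.021 [ 481. -227.  148.]
0.22 -0.005 0.022 [ 479. -227.  142.]
0.16 -0.004 0.022 [ 478. -227.  135.]
0.11 -0.003 0.022 [ 477. -226.  128.]
0.05 -0.002 0.022 [ 477. -226.  122.]
0.0 -0.0 0.022 [ 477. -226.  115.]
```

```bash
python3 -m inch '[0,0,-0.11,0,0,0,0, 0,0,-0.12,0,0,0,0, 0,0,-0.11,0,0,0,0, 0,0,0,0,0,0,0, 0.06,0,0,0,0,0,0, 0.13,0,0,0,0,0,0, 0.13,0,0,0,0,0,0, 0.13,0,0,0,0,0,0, 0.13,0,0,0,0,0,0]' 20 && python3 -m inch '[0.13,0,0,0,0,0,0, 0.12,0,0,0,0,0,0, 0.08,0,0,0,0,0,0, 0,0,0,0,0,0,0]'; python3 -c "
from go import *
H=ST+(74+55)*ex+[0,0,310.]; to(H+[0,0,-70.],PLACE)"
```

```text
t: 15.7
ee_pos: [544.7, -235.2, 306.0]
eef_rot: [-3.133, 0.221, 0.005]
force: [-0.2, 0.2, 0.7]
opening: 0.009
gripper_force: 0.0
t: 16.2
ee_pos: [642.3, -248.5, 304.5]
eef_rot: [-3.133, 0.22, 0.007]
force: [-0.5, 0.9, -0.5]
opening: 0.002
gripper_force: 0.0
at [ 642.3 -248.5  304.5] shift/300 first [-0.0022  0.0036  0.215 ] turn/pi [-0.0003  0.0014 -0.0002] | shift/300 after turn [-0.0031  0.0034  0.215 ]
```

```bash
python3 -m inch '[0,0.003,0.06,0,0,0,0, 0,0,0.08,0,0,0,0, 0,0,0.075,0,0,0,0, 0,0,0,0,0,0,0, -0.04,0,0,0,0,0,0, -0.03,0,0,0,0,0,0, -0.02,0,0,0,0,0,0, -0.01,0,0,0,0,0,0]'
```

```text
t: 17.2
ee_pos: [610.3, -246.2, 244.3]
eef_rot: [3.133, -0.223, -0.0]
force: [0.2, -0.9, 0.3]
opening: 0.009
gripper_force: 0.0
```

```bash
python3 -m inch '[-0.015,0,0,0,0,0,0, -0.015,0,0,0,0,0,0, -0.015,0,0,0,0,0,0]' && python3 -m inch '[-0.02,0,0,0,0,0,0, -0.02,0,0,0,0,0,0]'
python3 - <<'E'
from go import *
p,d=vision.read_camera("scene"); np.save("pics/s5.npy",d); cv2.imwrite("pics/g5.png",cv2.resize(p[40:285,300:560],(636,600),interpolation=2))
E
```

```text
t: 17.58
ee_pos: [597.5, -244.3, 243.9]
eef_rot: [3.133, -0.222, 0.0]
force: [2.3, -0.9, 0.9]
opening: 0.002
gripper_force: 1.1
t: 17.82
ee_pos: [584.9, -242.5, 243.5]
eef_rot: [3.133, -0.222, -0.002]
force: [1.9, -0.4, -0.5]
opening: 0.005
gripper_force: 0.8
```

View pics/g5.png

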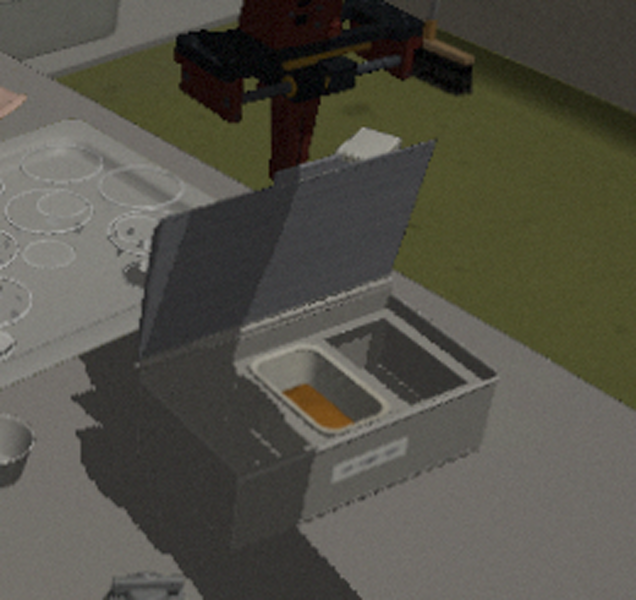

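The lid is tilting forward under about 2 N, with the finger behind its lip at crop pixel (290,165). The pot sits squarely in the well, rim around (320,390). I'll continue along the arc.

```bash
python3 -m inch '[-0.022,0,0.006,0,0,0,0, -0.022,0,0.007,0,0,0,0, -0.022,0,0.008,0,0,0,0, -0.021,0,0.009,0,0,0,0, -0.021,0,0.01,0,0,0,0, -0.021,0,0.012,0,0,0,0, -0.02,0,0.012,0,0,0,0]'
```

```text
t: 18.75
ee_pos: [540.5, -236.2, 224.2]
eef_rot: [3.133, -0.223, -0.002]
force: [-0.1, -0.6, 2.0]
opening: 0.004
gripper_force: 0.9
```

```bash
python3 -m inch '[-0.02,0,0.012,0,0,0,0, -0.019,0,0.012,0,0,0,0, -0.018,0,0.013,0,0,0,0, -0.018,0,0.014,0,0,0,0, -0.017,0,0.015,0,0,0,0, -0.016,0,0.016,0,0,0,0]'
```

```text
t: 19.5
ee_pos: [508.7, -231.7, 199.6]
eef_rot: [3.133, -0.223, -0.002]
force: [0.4, -0.9, 0.5]
opening: 0.004
gripper_force: 0.8
```

```bash
python3 -m inch '[-0.015,0,0.017,0,0,0,0, -0.014,0,0.017,0,0,0,0, -0.013,0,0.018,0,0,0,0, -0.012,0,0.019,0,0,0,0, -0.011,0,0.019,0,0,0,0, -0.010,0,0.02,0,0,0,0]'
```

```text
t: 20.25
ee_pos: [486.5, -228.5, 166.6]
eef_rot: [3.133, -0.222, -0.002]
force: [1.7, -0.9, 1.1]
opening: 0.008
gripper_force: 0.7
```

```bash
python3 -m inch '[-0.009,0,0.02,0,0,0,0, -0.008,0,0.02,0,0,0,0, -0.006,0,0.02,0,0,0,0, -0.005,0,0.02,0,0,0,0, -0.003,0,0.015,0,0,0,0, -0.002,0,0.015,0,0,0,0]'
```

```text
t: 21.0
ee_pos: [476.6, -227.0, 133.6]
eef_rot: [3.134, -0.222, -0.002]
force: [0.5, -0.2, 0.9]
opening: 0.006
gripper_force: 0.7
```

```bash
python3 -m inch '[-0.002,0,0.012,0,0,0,0, -0.001,0,0.01,0,0,0,0, 0,0,0.01,0,0,0,0, 0,0,0.008,0,0,0,0, 0,0,0,0,0,0,0]'
```

```text
t: 21.62
ee_pos: [475.7, -227.0, 121.7]
eef_rot: [3.134, -0.223, -0.003]
force: [0.8, 0.1, 0.0]
opening: 0.007
gripper_force: 0.0
```

```bash
python3 -m inch '[0,0,0.007,0,0,0,0, 0,0,0.007,0,0,0,0, 0,0,0,0,0,0,0]' && python3 -m inch '[0,0,0.005,0,0,0,0, 0,0,0,0,0,0,0]'
```

```text
t: 22.0
ee_pos: [475.8, -227.1, 117.6]
eef_rot: [3.133, -0.223, -0.002]
force: [-0.6, -0.3, -0.4]
opening: 0.008
gripper_force: 0.0
t: 22.25
ee_pos: [475.9, -227.0, 116.2]
eef_rot: [3.133, -0.222, -0.002]
force: [-0.7, 0.2, 1.0]
opening: 0.004
gripper_force: 0.4
```

```bash
python3 -m inch '[0,0,0.004,0,0,0,0, 0,0,0,0,0,0,0]'
```

```text
t: 22.5
ee_pos: [476.0, -227.1, 115.9]
eef_rot: [3.133, -0.223, -0.001]
force: [-3.5, 0.8, 10.0]
opening: 0.007
gripper_force: 4.9
```

The lid meets its stop at 10 N, with the fingertip at the height expected for shut. I'll press a little more, lift clear and check.

```bash
python3 -m inch '[0,0,0.002,0,0,0,0, 0,0,0,0,0,0,0]' && python3 -m inch '[0,0,-0.02,0,0,0,0, 0,0,-0.06,0,0,0,0, 0,0,-0.1,0,0,0,0, -0.1,0,-0.1,0,0,0,0, -0.13,0,-0.1,0,0,0,0, -0.13,0,0,0,0,0,0, -0.1,0,0,0,0,0,0, 0,0,0,0,0,0,0]'
python3 - <<'E'
from go import *
from m import *
for n,c in(("scene",S),("top",T)):
    p,d=vision.read_camera(n); cv2.imwrite(f"pics/{n}6.png",p); P=c.cloud(d).reshape(480,640,3); q=P-ST; a=q@ex; b=q@ey; z=q[...,2]
    f=lambda x0,w,bm=100:np.median(z[(abs(a-x0)<w)&(abs(b)<bm)&(z>60)&(z<130)]).round(1)
    print(n,"z at x=22:",f(22,4),"-52:",f(-52,3),"0:",f(0,4),"-40:",f(-40,3),"lip -79:",f(-79,3,25),"table",np.median(P[...,2][(abs(P[...,0]-400)<40)&(abs(P[...,1]-100)<40)]).round(1))
q=np.hstack([cv2.imread("pics/scene6.png")[40:340,80:560]]); cv2.imwrite("pics/g6.png",cv2.resize(q,(800,500)))
E
```

```text
t: 22.75
ee_pos: [476.0, -227.1, 115.7]
eef_rot: [3.133, -0.223, -0.001]
force: [-4.8, 1.5, 14.2]
opening: 0.001
gripper_force: 7.4
t: 23.75
ee_pos: [337.8, -207.4, 228.9]
eef_rot: [3.133, -0.224, -0.001]
force: [0.8, 0.4, 0.9]
opening: 0.004
gripper_force: 0.0
scene z at x=22: 94.2 -52: 88.8 0: 92.8 -40: 89.9 lip -79: 78.9 table 0.3
top z at x=22: 95.3 -52: 90.2 0: 94.0 -40: 91.4 lip -79: 80.6 table 1.2
```

View pics/g6.png

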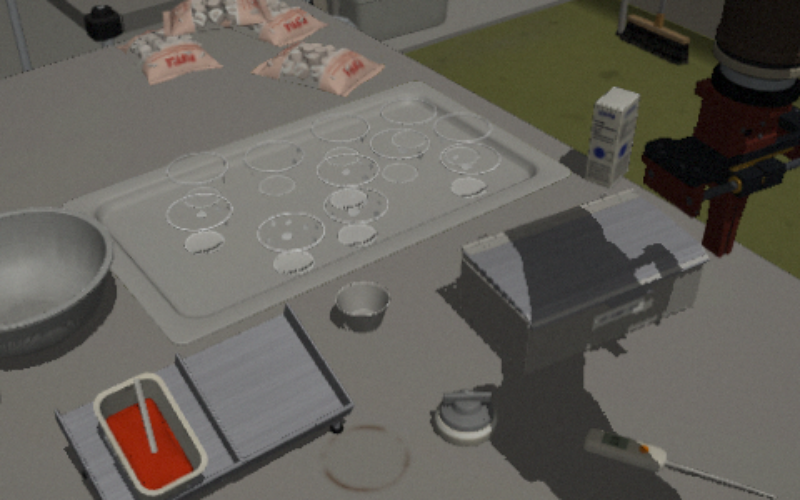

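The lid is fully shut: its measured heights of 94, 89 and 79 mm match the given profile. The spoon pot is still on the rack at (150,435), and the cup at (362,303) and timer at (465,415) haven't moved. The gripper is clear of everything, so I'll hand in.

```bash
python3 -c "
from workcell import robot
print(robot.sign_off())"
```

```text
the job is handed in; nothing more can be done
None
```

The plain pot is seated in the middle well, the lid was brought down slowly until fully shut, nothing else was moved, and the job was handed in at about 24 s.

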